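Tilt the test panel to 45 degrees and pin it

ROBOT

A 6-joint arm with a two-finger parallel gripper is mounted at the origin on the work surface. World frame = base frame: x ahead of the robot, y to its left, z up, the work surface at z = 0. Lengths are in mm, angles in rad, forces in N, time in s.
With the tool pointing down it reaches from about 350 to 925 mm from the base axis. Payload 6.4 kg.
Tool frame: the origin (TCP) lies at the centre of the arm's flange, where the gripper is bolted on; the fingertips stand 199 mm ahead of it and the grasp point (between the pads) lies 180 mm ahead of it; z points along the fingers, y is the line along which they close (so a half turn about z gives the same grasp; the last joint's range is limited). The gripper opens to 94 mm and grips with 3 to 60 N. Pads are 16 mm wide; open, the fingers measure 119 mm over their backs; the gripper's body (75 mm by 177 mm) begins 78 mm behind the grasp point.
Start: joints at [-1.391, 0.245, 1.558, -0, 1.339, -0.174], TCP at [225.208, -609.752, 404.655] pointing down, gripper open.
Joint ranges: [-3.13, 3.13], [-1.02, 2.26], [0.13, 2.54], [-0.95, 4.09], [0.21, 2.88], [-2.74, 2.74]. Speed limits (rad/s): [2.57, 2.57, 3.14, 3.14, 3.14, 3.14].

INTERFACE

Orientations are given as a 3x3 rotation matrix whose columns are the frame's x, y, z axes.
In Python, from bench import manip, optics, sign_off gives the robot as it stands.
- The arm moves only by the tool send_rows, never from a script. Its arguments are lists of equal length, an entry for each row: "translation": the shift along the tool's x, y, z in mm, a list of three; "twist": the turn, a rotation vector about the tool's x, y, z in degrees, a list of three; "jaw": the finger opening in mm, from 0 to 94. In form: {"translation": [[dx, dy, dz], ...], "twist": [[rx, ry, rz], ...], "jaw": [jaw, ...]}. A call has exactly 10 rows; each row is the pose to reach, as a shift and turn from the pose commanded when the call began, along the tool's axes at that moment; what a row does not reach only later rows make up. A row lasts 1/10 s, in which the tool goes at most 50 mm and 8.59 degrees, less where a joint would pass 70% of its speed; a pose out of reach is approached as far as the arm can. A call with a gripper value outside its range is refused whole. The fingers move at their own pace and stop on an object; "newtons" is the grip in N (left out, the last holds). Time passes only in rows, so rows that repeat a pose let the fingers close, or fill a call up. It gives the time, the measured TCP pose, the force, the opening and the grip force at its end, in the units of the state.
- manip.observe(): the state, without advancing time (a new reading comes with each control period).
- optics.read_camera(name): name is "scene" or "top" or "wrist"; returns a dict with "img" (420x560x3 uint8, blue, green, red), "fx", "fy", "cx", "cy" (pixels), "origin" and "rotation" of the camera in the world; the wrist camera has in their place "T_tool_cam" (4x4, takes a point from camera to tool coordinates, whose origin is the TCP and whose axes are the flange's). Camera axes: x right, y up, looking along -z (the intrinsics and any distortion apply to the point x, -y, -z); pixel columns grow to the right and rows downward; lengths in mm; the calibration is good to about 2 mm. A picture is of the moment at which its call begins: read the wrist's pose just before it. There is no depth.
- sign_off(): hands the job in; it is judged then, once.
Trained networks look in a picture, given as the dict that the camera call returned (one of the last four; its "shot" number tells which), for a name from the list of things; names that differ only in an ending like _2 or _b are one class to them, and where a whole thing is asked for, a point or a joint stands for the part that bears it (a point fixed in the world has none). Each returns a list of dicts, best first, with "conf" (0 to 1); they miss things now and then, are a little off and sometimes report something else, mostly with a low value. They report only what shows in the picture. A call takes as long as a camera call.
- optics.cut_out(label, picture): "mask" (420x560 bool, what is visible of it) and "uv" ([column, row] in pixels, amid what is visible of it).
- optics.landmark_of(label, picture): "uv" ([column, row] in pixels: a listed point, or the origin of a listed thing).
The state is a dict: "clock": time; "joint_pos": joint angles; "qvel": joint speeds; "tau": joint torques, N m; "position": TCP position; "tcp_rot": TCP orientation; "wrist_force": force on the tool from outside, world axes, zero at the start; "torque": the same for the moment, N m; "opening": finger opening in mm; "grasp_force": force on a finger pad.
Only numpy, scipy, OpenCV 4.12 (cv2) and the standard library are available. Lean on these libraries where they do the work, as an engineer would, in place of code of your own. Each camera call takes 0.05 s, during which the arm holds its last target. There are 200 camera calls.

TASK

Swing the test panel in the tilting stand up by its handle until it leans at 45 degrees, which is the middle of the three notches in its index plate, then push the lock pin down fully home in that notch so that the panel is locked. Let go of everything and leave the other things on the bench where they are.

Things in the scene. Friction and masses are not known exactly. Their poses are not given: they have to be found in the camera images.
- stand: tilting stand, fixed: grey base plate 200 (x) x 300 (y) x 14 mm, two upright aluminium cheeks 12 mm thick at y = -100 and +100 mm. Origin: centre of the base's underside, on the table; z up; place and yaw vary; robot side = its -x. The +y cheek carries a post with a small block (34 x 50 mm, top 239 mm above the table) that guides the lock pin.
- axis (a point): point on the panel's trunnion axis, midway between the cheeks, 120 mm straight above the stand's origin; its axes are the stand's, and the trunnion axis runs along y
- carrier (a joint): tilt of the panel, rad: 0 level, positive = handle (robot) side raised; range -0.45 to 1.4, starts within 0.3 of 0. In the stand's frame the handle bar's centre is at x = -0.14 cos q, y = 0, z = 0.12 + 0.14 sin q (m). Nearly balanced, pivot friction about 0.35 N m (2.5 N at the handle): it stays where left. A notch is under the pin at 0.349, 0.785 (45 degrees, wanted) and 1.222.
- handle (a point): centre of the panel's handle: black round bar, 14 mm diameter, 124 mm long, parallel to the trunnion axis and 140 mm from it, on two steel rods 10 mm thick at 55 mm either side of its centre; 55 mm of free space between bar and panel edge. The point turns with the panel: x from handle to axis, y along the bar.
- panel (a point): centre of the panel, on the trunnion axis; turns with it (z = its face normal). Aluminium plate 170 x 160 x 8 mm with a black finned heat sink (48 mm high) and a terminal strip on its face, a steel counterweight under its far edge.
- notch (a point): mouth of the middle notch (the wanted one) on the rim of the steel index plate: 75 mm radius, 12 mm thick, outside the +y cheek at the stand's y = +131 mm, turning with the panel. Three notches, 20 mm wide, 20 mm deep, 25 degrees apart. Straight under the pin when the panel is at 45 degrees.
- lockpin (a joint): how far the lock pin is pushed down, m: 0 up (at the start), 0.025 fully home. About 4 N of friction; it stays where left. 12 mm diameter, round nose; with no notch under it, it stops on the index plate's rim at about 0.006. Pushing with up to 20 N draws in a notch that is up to about 0.08 rad off centre.
- pin_top (a point): centre of the top of the lock pin's black mushroom knob (36 mm diameter, 22 mm high), straight above the trunnion axis at the stand's y = +131 mm; 290 mm above the table when up, 265 mm when fully home. Push it straight down.
- terminals: bystander: loose black terminal block, 120 x 34 x 30 mm, beside the stand on its +y side; origin at the centre of its underside
- adapter: bystander: loose black power brick, 90 x 52 x 34 mm, beside the stand on its -y side; origin at the centre of its underside
- screwdriver: bystander: screwdriver lying behind the stand (its +x side)
- tester: bystander: blue hand-held tester lying flat, 190 x 100 x 45 mm; origin at the centre of its underside
- reel: bystander: small solder reel standing on its flange, 64 mm in diameter, 50 mm high; origin at the centre of its underside

How it is judged (in metres and radians):
On the way:
1. the panel is swung to about 45 degrees (within 0.15 rad) while the lock pin is still up (value of joint carrier between 0.635 and 0.935 rad and value of joint lockpin below 0.012 m), for 0.2 s.
At the end, for the whole second after the job is handed in: the panel rests at 45 degrees (0.785 rad, within 0.10 rad) and the lock pin is down in the middle notch (at least 20 of its 25 mm), both left alone (value of joint carrier between 0.685 and 0.885 rad and value of joint lockpin above 0.02 m and not (velocity of joint carrier above 0.05 rad/s) and not (velocity of joint carrier below -0.05 rad/s)); the robot touches nothing.
It fails at once if a bystander is moved by more than 40 mm (distance of any of terminals, adapter, screwdriver, tester, reel from where it was at the start of the episode above 0.04 m).
It also fails if it takes over 40 s, if anything falls off the work surface, if the arm or the gripper's body presses on something with over 40 N, if the wrist force passes 120 N, or if a joint passes its speed limit or range.

## Working session

There is one attempt and no reset: what is moved stays moved. The work goes in short steps, Python scripts to look and compute and a tool call to move; the robot and the scene stay as the last step left them, time stands still between calls to the robot, and variables do not carry over. Pictures are saved under pics/ and viewed, at most 10 in all, crops included, and the job is handed in when it is done.

Besides the shell and the picture viewer there is one more tool, called after "Call:" as name(argument=value, ...) on one line, values as JSON. send_rows: Moves the arm, as the interface text tells. Its arguments: {"type":"object","properties":{"translation":{"type":"array","items":{"type":"array","items":{"type":"number"}}},"twist":{"type":"array","items":{"type":"array","items":{"type":"number"}}},"jaw":{"type":"array","items":{"type":"number"}},"newtons":{"type":"number"}},"required":["translation","twist","jaw"]}

```bash
ls; mkdir -p pics
cat > h.py <<'E'
import numpy as np, cv2
from bench import manip, optics, sign_off
def P(c):
    R=np.array(c["rotation"]);o=np.array(c["origin"]);D=np.diag([1,-1,-1.])
    return R,o,D
def ray(c,uv):
    R,o,D=P(c); d=D@np.array([(uv[0]-c["cx"])/c["fx"],(uv[1]-c["cy"])/c["fy"],1]); d=R@d
    return o,d/np.linalg.norm(d)
def proj(c,p):
    R,o,D=P(c); q=D@(R.T@(np.array(p)-o)); return np.array([c["cx"]+c["fx"]*q[0]/q[2],c["cy"]+c["fy"]*q[1]/q[2]])
def atz(c,uv,z):
    o,d=ray(c,uv); return o+d*(z-o[2])/d[2]
def tri(rs):
    A=0;b=0
    for o,d in rs:
        M=np.eye(3)-np.outer(d,d);A=A+M;b=b+M@o
    p=np.linalg.solve(A,b); return p,[round(float(np.linalg.norm((np.eye(3)-np.outer(d,d))@(p-o))),1) for o,d in rs]
E
python3 - <<'E'
from h import *
np.set_printoptions(precision=3,suppress=True)
s=manip.observe();print(s["clock"],s["tcp_rot"],s["wrist_force"])
C={n:optics.read_camera(n) for n in("scene","top")}
print([ (n,{k:v for k,v in c.items() if k not in("img",)}) for n,c in C.items()])
cv2.imwrite("pics/a.png",np.hstack([cv2.resize(C[n]["img"],(400,300)) for n in C]))
cv2.imwrite("pics/s.png",C["scene"]["img"])
for l in["stand","axis","handle","panel","notch","pin_top","terminals","adapter","screwdriver","tester","reel"]:
    rs=[];t=[]
    for n,c in C.items():
        r=optics.landmark_of(l,c)
        if r: rs.append(ray(c,r[0]["uv"]));t.append((n,np.array(r[0]["uv"]),r[0]["conf"], atz(c,r[0]["uv"],0)[:2]))
    print(l,t,tri(rs) if len(rs)>1 else "")
E
```

```text
pics
0.0 [[ 0.938  0.347 -0.   ]
 [ 0.347 -0.938  0.002]
 [ 0.    -0.002 -1.   ]] [ 0.335 -0.515  0.756]
[('scene', {'fx': 538.3729654456871, 'fy': 538.3729654456871, 'cx': 275.0700538501989, 'cy': 212.4490382360634, 'origin': array([1381.293,  885.468, 1004.23 ]), 'rotation': array([[-0.696, -0.404,  0.594],
       [ 0.718, -0.418,  0.556],
       [ 0.024,  0.814,  0.581]]), 'shot': 1}), ('top', {'fx': 507.94606868623714, 'fy': 507.94606868623714, 'cx': 272.3684231020116, 'cy': 207.79615109321398, 'origin': array([ 225.415,   91.146, 1616.776]), 'rotation': array([[ 0.001,  0.982, -0.188],
       [-1.   ,  0.003,  0.007],
       [ 0.008,  0.188,  0.982]]), 'shot': 2})]
stand [('scene', array([225.1, 260.5]), 0.95, array([625.328, -11.07 ])), ('top', array([302. , 179.9]), 0.9, array([628.51, -17.76]))] (array([626.348, -15.111,  -0.828]), [3.5, 3.5])
axis [('scene', array([222.2, 226.2]), 0.64, array([ 524.09 , -138.544])), ('top', array([302. , 170.7]), 0.62, array([659.642, -18.057]))] (array([628.052, -11.304, 122.85 ]), [2.0, 2.0])
handle [('scene', array([252.3, 200.8]), 0.82, 
[... 858 characters left out ...]
-208.48 ])), ('top', array([363.7, 174.1]), 0.9, array([ 648.807, -220.874]))] (array([ 639.724, -211.66 ,    6.873]), [10.2, 10.2])
screwdriver [('scene', array([185. , 287.3]), 0.73, array([774.567,  -3.735])), ('top', array([296.4, 143.1]), 0.68, array([754.295,  -0.343]))] (array([763.726,  -6.714, -11.639]), [7.7, 7.7])
tester [('scene', array([404.6, 324.1]), 0.9, array([466.176, 485.017])), ('top', array([144. , 231.2]), 0.88, array([457.556, 490.701]))] (array([460.319, 487.417,  -3.174]), [4.6, 4.6])
reel [('scene', array([412.9, 274.1]), 0.62, array([289.65 , 397.722])), ('top', array([170.8, 281.2]), 0.6, array([298.886, 398.705]))] (array([297.639, 399.217,   6.183]), [1.9, 1.9])
```

View pics/s.png

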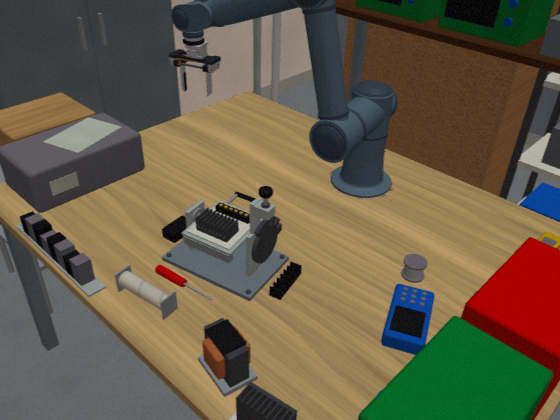

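View pics/a.png

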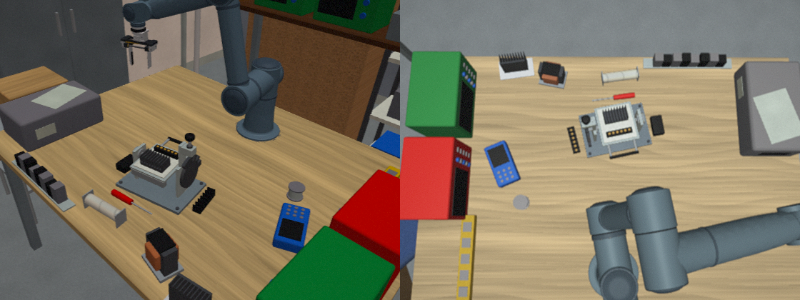

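Call:
send_rows(translation=[[31,-32,0],[62,-65,0],[93,-97,0],[124,-130,0],[155,-163,0],[186,-195,0],[217,-228,0],[248,-260,0],[279,-293,0],[310,-325,0]], twist=[[0,0,-7.5],[0,0,-15],[0,0,-22.5],[0,0,-30],[0,0,-37.5],[0,0,-45],[0,0,-52.5],[0,0,-60],[0,0,-67.5],[0,0,-75]], jaw=[94,94,94,94,94,94,94,94,94,94], newtons=15)

```text
clock: 2.2
position: [403.7, -195.7, 405.0]
tcp_rot: [[-0.097, 0.995, 0.001], [0.995, 0.097, -0.001], [-0.001, 0.001, -1.0]]
wrist_force: [0.8, 0.3, -0.4]
opening: 94.2
grasp_force: 0.0
```

```bash
cat >> h.py <<'E'
def wrist():
    s=manip.observe(); c=optics.read_camera("wrist"); T=np.array(c["T_tool_cam"]);R=np.array(s["tcp_rot"])
    c["rotation"]=R@T[:3,:3]; c["origin"]=R@T[:3,3]+np.array(s["position"]); return s,c
def model(p):
    x,y,w,q=p; R=np.array([[np.cos(w),-np.sin(w),0],[np.sin(w),np.cos(w),0],[0,0,1]]);t=np.array([x,y,0])
    a=q-np.pi/4
    L={"stand":[0,0,0],"axis":[0,0,120],"handle":[-140*np.cos(q),0,120+140*np.sin(q)],"panel":[0,0,120],"notch":[75*np.sin(a),131,120+75*np.cos(a)],"pin_top":[0,131,290]}
    return {k:R@np.array(v)+t for k,v in L.items()}
from scipy.optimize import least_squares
def fit(cams,p0=(626,-14,.17,0)):
    obs=[]
    for c in cams:
        for l in model(p0):
            r=optics.landmark_of(l,c)
            if r and r[0]["conf"]>.4: obs.append((c,l,np.array(r[0]["uv"]),r[0]["conf"]))
    f=lambda p:np.concatenate([(proj(c,model(p)[l])-u)/(3 if not "T_tool_cam" in c else 5) for c,l,u,_ in obs])
    r=least_squares(f,p0,loss="soft_l1",x_scale=[10,10,.1,.1])
    for c,l,u,k in obs: print(c["shot"],l,u,round(k,2),np.round(proj(c,model(r.x)[l])-u,1))
    print(np.round(r.x,3)); return r.x
E
python3 - <<'E'
from h import *
np.set_printoptions(precision=3,suppress=True)
s,w=wrist();print(s["clock"],s["position"],s["tcp_rot"],s["joint_pos"])
cv2.imwrite("pics/w1.png",w["img"])
p=fit([optics.read_camera("scene"),optics.read_camera("top"),w])
print(model(p))
E
```

```text
2.2 [ 403.673 -195.656  404.964] [[-0.097  0.995  0.001]
 [ 0.995  0.097 -0.001]
 [-0.001  0.001 -1.   ]] [-0.705 -0.252  2.053  0.     1.34  -0.802]
4 stand [223.2 261.7] 0.64 [ 1.9 -1.5]
4 axis [223.7 226. ] 0.72 [0.  0.6]
4 handle [251.5 200. ] 0.66 [ 0.5 -0.4]
4 panel [224.2 224.6] 0.93 [-0.5  2. ]
4 notch [273.5 215.1] 0.64 [1.4 1.2]
4 pin_top [266.3 186.9] 0.55 [-0.8  1.6]
5 stand [301.6 183.3] 0.82 [-1.4 -2.3]
5 axis [301.5 169.7] 0.88 [1.2 1.9]
5 handle [310.5 215.3] 0.94 [ 3.2 -0.2]
5 panel [301.3 169.6] 0.77 [1.4 2. ]
5 notch [266.4 191.5] 0.96 [-2.4  0.7]
5 pin_top [258.1 167. ] 0.42 [ 1.6 -1.4]
3 stand [515.2  25.8] 0.69 [ 0.2 -0.9]
3 handle [427.2   8. ] 0.69 [0.4 0.7]
[624.661 -11.957   0.224   0.067]
{'stand': array([624.661, -11.957,   0.   ]), 'axis': array([624.661, -11.957, 120.   ]), 'handle': array([488.465, -42.974, 129.411]), 'panel': array([624.661, -11.957, 120.   ]), 'notch': array([547.456, 104.815, 176.478]), 'pin_top': array([595.572, 115.773, 290.   ])}
```

Call:
send_rows(translation=[[24,16,0],[48,32,0],[72,48,0],[96,64,0],[120,80,0],[144,95,0],[144,95,0],[144,95,0],[144,95,0],[144,95,0]], twist=[[0,0,-1],[0,0,-2],[0,0,-3],[0,0,-4],[0,0,-5],[0,0,-6],[0,0,-6],[0,0,-6],[0,0,-6],[0,0,-6]], jaw=[94,94,94,94,94,94,94,94,94,94])

```text
clock: 4.25
position: [484.5, -46.2, 404.7]
tcp_rot: [[-0.194, 0.981, -0.0], [0.981, 0.194, -0.0], [-0.0, -0.0, -1.0]]
wrist_force: [0.8, 0.4, -0.9]
opening: 94.0
grasp_force: 0.0
```

Run:
```python
from h import *
np.set_printoptions(precision=3,suppress=True)
s,w=wrist();print(s["clock"],s["position"],s["tcp_rot"])
p0=(624.7,-12,.224,.067)
im=w["img"].copy()
for l,v in model(p0).items():
    u=proj(w,v); print(l,u); cv2.circle(im,tuple(int(a) for a in u),4,(0,0,255),1)
cv2.imwrite("pics/w2.png",im)
p=fit([optics.read_camera("scene"),optics.read_camera("top"),w],p0)
print(model(p))
```

```text
4.25 [484.488 -46.172 404.653] [[-0.194  0.981 -0.   ]
 [ 0.981  0.194 -0.   ]
 [-0.    -0.    -1.   ]]
stand [406.44  178.262]
axis [459.877 207.012]
handle [282.821 215.306]
panel [459.877 207.012]
notch [447.452   0.484]
pin_top [ 919.312 -164.869]
7 stand [220.9 259.4] 0.85 [3.6 1.1]
7 axis [225.  224.7] 0.81 [-1.9  2.1]
7 handle [251.  200.2] 0.82 [0.5 0.6]
7 panel [224.7 227.1] 0.66 [-1.6 -0.3]
7 notch [272.1 217.2] 0.6 [ 2.4 -0.5]
7 pin_top [184.5 285.7] 0.57 [ 80.3 -97. ]
8 stand [299.9 181.5] 0.9 [ 0.5 -1. ]
8 axis [301.2 171.3] 0.65 [ 1.6 -0.3]
8 panel [303.9 171.3] 0.56 [-1.1 -0.3]
8 notch [266.1 194.7] 0.92 [-1.8 -2.6]
8 pin_top [261.6 165.2] 0.59 [-1.7 -0.3]
6 stand [405.6 178.8] 0.92 [2.3 0.2]
6 axis [463.6 205.2] 0.97 [-1.7  2.8]
6 handle [286.  215.1] 0.57 [-1.3 -0.3]
6 panel [461.  205.4] 0.94 [0.9 2.6]
[626.511 -12.456   0.223   0.041]
{'stand': array([626.511, -12.456,   0.   ]), 'axis': array([626.511, -12.456, 120.   ]), 'handle': array([490.101, -43.432, 125.729]), 'panel': array([626.511, -12.456, 120.   ]), 'notch': array([547.945, 104.038, 175.159]), 'pin_top': array([597.502, 115.292, 290.   ])}
```

View pics/w2.png

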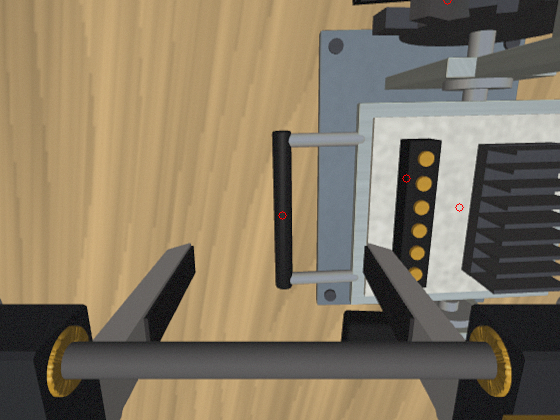

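Call:
send_rows(translation=[[1,3,0],[2,6,10],[2,6,25],[2,6,40],[2,6,55],[2,6,70],[2,6,85],[2,6,98],[2,6,98],[2,6,98]], twist=[[0,0,-1],[0,0,-1.5],[0,0,-1.5],[0,0,-1.5],[0,0,-1.5],[0,0,-1.5],[0,0,-1.5],[0,0,-1.5],[0,0,-1.5],[0,0,-1.5]], jaw=[50,50,50,50,50,50,50,50,50,50])

```text
clock: 6.3
position: [490.2, -42.2, 306.2]
tcp_rot: [[-0.221, 0.975, -0.001], [0.975, 0.221, 0.0], [0.0, -0.001, -1.0]]
wrist_force: [0.9, -0.7, 0.2]
opening: 50.1
grasp_force: 0.0
```

Call:
send_rows(translation=[[0,0,0],[0,0,0],[0,0,0],[0,0,0],[0,0,0],[0,0,0],[0,0,0],[0,0,0],[0,0,0],[0,0,0]], twist=[[0,0,0],[0,0,0],[0,0,0],[0,0,0],[0,0,0],[0,0,0],[0,0,0],[0,0,0],[0,0,0],[0,0,0]], jaw=[40,30,20,12,8,8,8,8,8,8], newtons=12)

```text
clock: 7.3
position: [488.6, -42.7, 305.6]
tcp_rot: [[-0.222, 0.975, -0.01], [0.975, 0.222, -0.002], [0.0, -0.01, -1.0]]
wrist_force: [-11.1, -5.3, 4.8]
opening: 13.3
grasp_force: 12.0
```

Run:
```python
from h import *
s,w=wrist();print(s["clock"],s["position"],s["tcp_rot"],s["opening"],s["wrist_force"])
cv2.imwrite("pics/w3.png",w["img"])
```

```text
7.3 [488.64608966 -42.69325858 305.588324  ] [[-2.22080748e-01  9.74981586e-01 -9.54188723e-03]
 [ 9.75028204e-01  2.22073903e-01 -1.78442824e-03]
 [ 3.79219459e-04 -9.69989632e-03 -9.99952883e-01]] 13.27012971034577 [-11.12488607  -5.28568553   4.83838246]
```

View pics/w3.png

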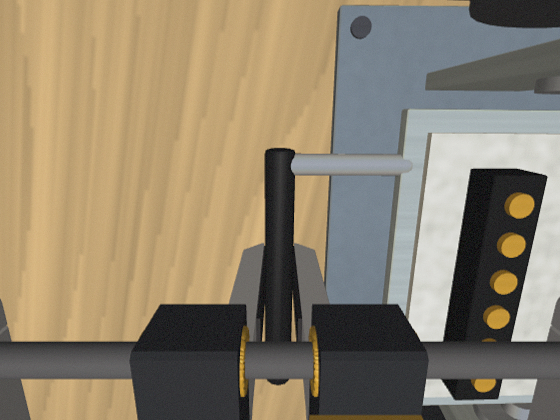

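Call:
send_rows(translation=[[0,-1,-6],[0,-1,-13],[0,1,-26],[0,4,-38],[0,8.5,-50.5],[0,14.5,-62],[0,21,-73],[0,29,-83.5],[0,38,-93.5],[0,38,-93.5]], twist=[[0,0,0],[0,0,0],[0,0,0],[0,0,0],[0,0,0],[0,0,0],[0,0,0],[0,0,0],[0,0,0],[0,0,0]], jaw=[8,8,8,8,8,8,8,8,8,8])

```text
clock: 8.35
position: [528.3, -33.8, 404.7]
tcp_rot: [[-0.222, 0.975, 0.002], [0.975, 0.222, -0.002], [-0.002, 0.001, -1.0]]
wrist_force: [-8.7, -1.4, 12.7]
opening: 13.4
grasp_force: 12.0
```

Run:
```python
from h import *
np.set_printoptions(precision=3,suppress=True)
s,w=wrist();print(s["clock"],s["position"],s["tcp_rot"],s["opening"],s["wrist_force"])
g=s["position"]+180*np.array(s["tcp_rot"])[:,2];print(g, np.arctan2(g[2]-120,np.hypot(*(g[:2]-[623.4,-12]))))
cams=[optics.read_camera("scene"),optics.read_camera("top")]
cv2.imwrite("pics/s4.png",cv2.resize(cams[0]["img"][130:330,130:350],(770,700))[:600])
p=fit(cams+[w],(624,-12,.223,.785))
print(model(p))
```

```text
8.35 [528.337 -33.78  404.675] [[-0.222  0.975  0.002]
 [ 0.975  0.222 -0.002]
 [-0.002  0.001 -1.   ]] 13.423274332725555 [-8.702 -1.37  12.676]
[528.674 -34.055 224.675] 0.8221044622046905
11 stand [226.2 261.5] 0.67 [-0.5 -1.2]
11 axis [219.3 225.3] 0.65 [5.1 1.3]
11 handle [244.9 180.5] 0.74 [-1.2 -1.4]
11 panel [224.1 227.2] 0.74 [ 0.3 -0.6]
11 notch [264.5 219.1] 0.57 [1.  1.1]
11 pin_top [265.8 188. ] 0.52 [0.6 0.4]
12 stand [299.7 184.6] 0.7 [ 0.1 -3.2]
12 axis [302.3 171.2] 0.69 [-0.1  0.7]
12 panel [301.8 173.6] 0.8 [ 0.4 -1.7]
12 notch [259.6 177.1] 0.95 [ 0.1 -2.5]
12 pin_top [261.8 167.5] 0.42 [-2.5 -1.1]
10 handle [279.8 268.1] 0.62 [-2.   1.6]
[623.527 -10.592   0.232   0.809]
{'stand': array([623.527, -10.592,   0.   ]), 'axis': array([623.527, -10.592, 120.   ]), 'handle': array([529.492, -32.827, 221.306]), 'panel': array([623.527, -10.592, 120.   ]), 'notch': array([595.107, 117.301, 194.979]), 'pin_top': array([593.383, 116.893, 290.   ])}
```

View pics/s4.png

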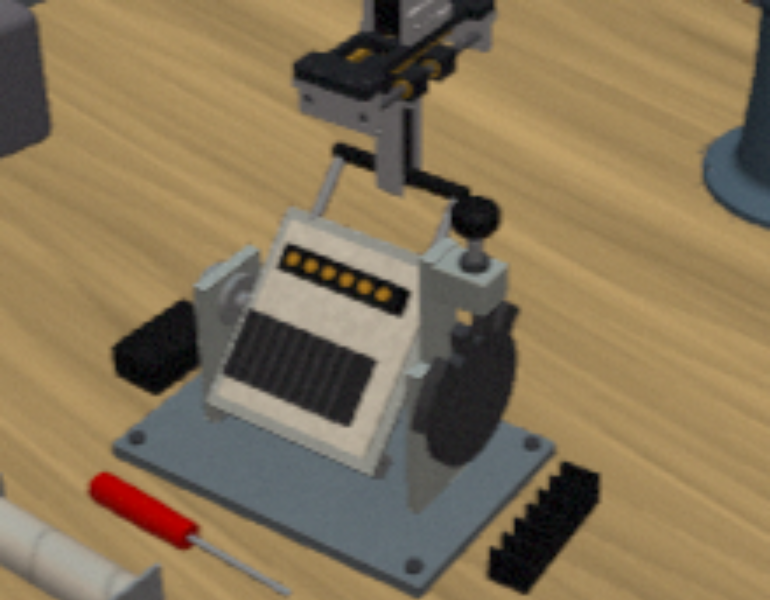

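Call:
send_rows(translation=[[0,-1.5,0],[0,-3,0.5],[0,-4.5,0.5],[0,-4.5,0.5],[0,-4.5,0.5],[0,-4.5,0.5],[0,-4.5,0.5],[0,-4.5,0.5],[0,-4.5,0.5],[0,-4.5,0.5]], twist=[[0,0,0],[0,0,0],[0,0,0],[0,0,0],[0,0,0],[0,0,0],[0,0,0],[0,0,0],[0,0,0],[0,0,0]], jaw=[8,8,8,8,8,20,35,44,44,44])

```text
clock: 10.4
position: [522.8, -34.7, 399.4]
tcp_rot: [[-0.221, 0.975, -0.001], [0.975, 0.221, 0.0], [0.0, -0.0, -1.0]]
wrist_force: [0.9, -0.2, 0.9]
opening: 43.9
grasp_force: 0.0
```

Call:
send_rows(translation=[[0,0,-10],[0,0,-25],[0,0,-45],[0,0,-70],[0,0,-100],[0,0,-130],[0,0,-145],[0,0,-150],[0,0,-150],[0,0,-150]], twist=[[0,0,0],[0,0,0],[0,0,0],[0,0,0],[0,0,0],[0,0,0],[0,0,0],[0,0,0],[0,0,0],[0,0,0]], jaw=[44,44,44,44,44,44,20,0,0,0])

```text
clock: 11.4
position: [522.9, -34.8, 548.1]
tcp_rot: [[-0.221, 0.975, -0.003], [0.975, 0.221, 0.001], [0.001, -0.002, -1.0]]
wrist_force: [0.1, 0.3, -0.2]
opening: 15.4
grasp_force: 0.0
```

Run:
```python
from h import *
np.set_printoptions(precision=3,suppress=True)
s,w=wrist();print(s["clock"],s["position"],s["tcp_rot"],s["opening"],s["wrist_force"])
cams=[optics.read_camera("scene"),optics.read_camera("top")]
p=fit(cams+[w],(623.4,-11.5,.224,.785))
m=model(p);print(m)
cv2.imwrite("pics/w5.png",w["img"])
R=np.array(s["tcp_rot"]);print("to pin (tip)",R.T@(m["pin_top"]-(s["position"]+199*R[:,2])))
```

```text
11.4 [522.885 -34.825 548.066] [[-0.221  0.975 -0.003]
 [ 0.975  0.221  0.001]
 [ 0.001 -0.002 -1.   ]] 15.430147307198975 [ 0.135  0.309 -0.174]
14 stand [225.  261.6] 0.95 [-0.1 -0.9]
14 axis [222.9 227.4] 0.94 [ 0.6 -0.4]
14 handle [245.6 181.2] 0.6 [-1.3 -0.7]
14 panel [224.4 228. ] 0.87 [-0.9 -1. ]
14 notch [263.3 220.7] 0.78 [ 2.4 -1.1]
14 pin_top [264.2 190.4] 0.44 [ 1.3 -1.6]
15 stand [301.2 185. ] 0.87 [-1.3 -4.5]
15 axis [300.8 172.4] 0.56 [ 1.5 -1.4]
15 handle [314.5 198.8] 0.81 [-1.3 -1.8]
15 panel [300.8 172.5] 0.76 [ 1.5 -1.5]
15 notch [260.4 172.8] 0.6 [-0.2  2.6]
15 pin_top [259.  168.1] 0.58 [ 0.4 -2.8]
13 stand [449.1  27.6] 0.66 [-100.3  137.1]
13 axis [368.9 177.2] 0.96 [-1.   2.7]
13 handle [281.6 201.4] 0.76 [-0.7 -1.2]
13 panel [367.3 177.8] 0.82 [0.6 2.1]
13 notch [392.8  53.5] 0.7 [ 0.8 -4. ]
13 pin_top [447.   25.9] 0.82 [ 0.8 -2.3]
[626.444 -10.86    0.232   0.737]
{'stand': array([626.444, -10.86 ,   0.   ]), 'axis': array([626.444, -10.86 , 120.   ]), 'handle': array([525.579, -34.653, 214.129]), 'panel': array([626.444, -10.86 , 120.   ]), 'notch': array([592.863, 115.814, 194.914]), 'pin_top': array([596.368, 116.64 , 290.   ])}
to pin (tip) [131.149 105.74   58.989]
```

View pics/w5.png

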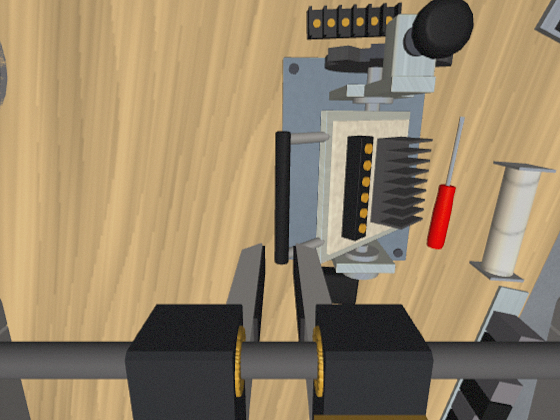

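Call:
send_rows(translation=[[20,16,0],[45,36,0],[72,58,0],[100,80,0],[118,95,0],[131,105.5,10],[131,105.5,25],[131,105.5,38],[131,105.5,45],[131,105.5,45]], twist=[[0,0,0],[0,0,0],[0,0,0],[0,0,0],[0,0,0],[0,0,0],[0,0,0],[0,0,0],[0,0,0],[0,0,0]], jaw=[0,0,0,0,0,0,0,0,0,0])

```text
clock: 13.45
position: [596.5, 115.3, 502.5]
tcp_rot: [[-0.22, 0.976, -0.003], [0.976, 0.22, -0.0], [0.001, -0.003, -1.0]]
wrist_force: [0.3, 0.9, 0.2]
opening: 0.6
grasp_force: 0.0
```

Call:
send_rows(translation=[[0,0,4],[0,0,8],[0,0,12],[0,0,16],[0,0,20],[0,0,24],[0,0,28],[0,0,32],[0,0,35],[0,0,35]], twist=[[0,0,0],[0,0,0],[0,0,0],[0,0,0],[0,0,0],[0,0,0],[0,0,0],[0,0,0],[0,0,0],[0,0,0]], jaw=[0,0,0,0,0,0,0,0,0,0])

```text
clock: 14.45
position: [596.9, 116.3, 468.9]
tcp_rot: [[-0.221, 0.975, -0.001], [0.975, 0.221, 0.0], [0.0, -0.001, -1.0]]
wrist_force: [1.2, -0.1, 0.1]
opening: 0.2
grasp_force: 0.0
```

Run:
```python
from h import *
c=optics.read_camera("scene");print(manip.observe()["wrist_force"],manip.observe()["position"])
cv2.imwrite("pics/s6.png",cv2.resize(c["img"][120:270,170:350],(720,600)))
```

```text
[ 0.32711845  0.13710596 -0.6155818 ] [596.84614364 116.34629936 468.88927962]
```

View pics/s6.png

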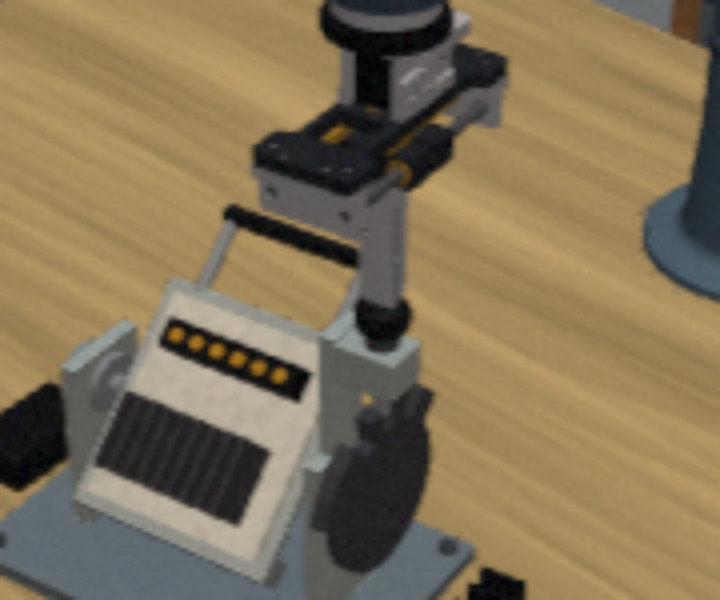

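Fingertips rest on the knob (385,315), which is almost down on its guide block. I'll push the last few mm.

Call:
send_rows(translation=[[0,0,2],[0,0,4],[0,0,6],[0,0,8],[0,0,9],[0,0,10],[0,0,10],[0,0,10],[0,0,10],[0,0,10]], twist=[[0,0,0],[0,0,0],[0,0,0],[0,0,0],[0,0,0],[0,0,0],[0,0,0],[0,0,0],[0,0,0],[0,0,0]], jaw=[0,0,0,0,0,0,0,0,0,0])

```text
clock: 15.5
position: [596.6, 116.5, 464.3]
tcp_rot: [[-0.221, 0.975, 0.002], [0.975, 0.221, -0.0], [-0.001, 0.002, -1.0]]
wrist_force: [-8.3, -0.8, 18.2]
opening: 0.5
grasp_force: 9.1
```

Call:
send_rows(translation=[[0,0,0],[0,0,-10],[0,0,-25],[0,0,-45],[0,0,-65],[0,0,-80],[0,0,-90],[0,0,-90],[0,0,-90],[0,0,-90]], twist=[[0,0,0],[0,0,0],[0,0,0],[0,0,0],[0,0,0],[0,0,0],[0,0,0],[0,0,0],[0,0,0],[0,0,0]], jaw=[0,0,0,0,0,0,0,0,0,0])

```text
clock: 16.5
position: [596.9, 116.3, 548.2]
tcp_rot: [[-0.221, 0.975, -0.002], [0.975, 0.221, -0.0], [0.0, -0.002, -1.0]]
wrist_force: [-0.1, -0.4, -0.4]
opening: 0.8
grasp_force: 0.0
```

Run:
```python
from h import *
c=optics.read_camera("scene");print(manip.observe()["wrist_force"])
cv2.imwrite("pics/s7.png",cv2.resize(c["img"][120:270,170:350],(720,600)))
```

```text
[0.59359151 0.07470316 0.05635296]
```

View pics/s7.png

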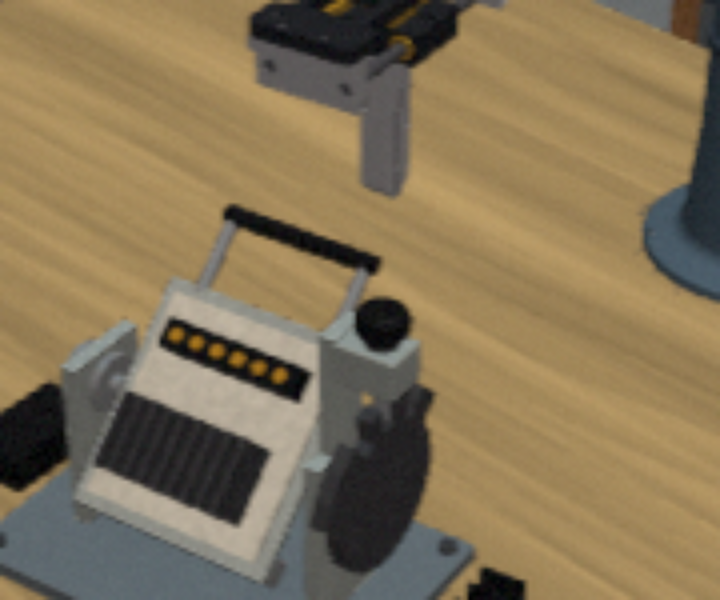

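The knob (385,322) sits down on the guide block, the panel leans at about 45° and the gripper is clear of everything. Handing in.

```bash
python3 -c "
from h import *
print(sign_off())"
```

```text
the job is handed in; nothing more can be done
None
```

The panel is at about 45° with the lock pin pushed fully home in the middle notch, and the gripper is clear of everything. I handed the job in at about 16.5 s; `sign_off()` returned no verdict, and I saw no bystander moved in the pictures.

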